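# Find the full bottle tote by feel and set it on the labelling turntable

## Task

One of the two totes with a blue and an orange lid is full of bottles, the other is empty. Feel their weight: lift the knob end of the blue-lidded tote slightly, a centimetre or two, its other end staying on the bench, and set it down again; then do the same with the orange-lidded one. Then carry the full one upright to the middle of the round black turntable, lower it gently onto it and let go, leaving the empty one standing where it was.

Things in the scene. Friction and masses are not known exactly. Their poses are not given: they have to be found in the camera images.
- tote_blue: white bottle tote with blue lid, 170 (x) x 90 (y) mm; origin: underside centre, z up. Lid top (174 x 94) at 70. Black bar handle for carrying in the lid's middle, 64 long in x, 16 thick in y, at 92 to 108 high, open below. Black ball knob, 24 diameter, on a stem out of the -x end: centre at x -115, y 0, 40 high. Pinched across y and raised, it turns freely in the grip and arcs about the tote's far bottom edge (x 85).
- tote_orange: same tote, with orange lid. Either of the two can be the full one: full about 0.85 kg, empty about 0.3 kg, weight centred; raising the knob takes about 3.5 N if full, 1.3 N if empty (a firm pinch alone may preload the wrist by some N). They look alike but for the lid. A third tote, grey lid, stands aside and has no part in this. Bench top is at z = 0; both totes start on it.
- turntable: low fixed round bench turntable (braked, it does not turn): steel-rimmed disc 260 mm in diameter with a flat black rubber top, 40 mm above the bench. Origin: its centre at bench level; its top centre is 40 mm above. No rim stands above the top. The tote may stand on it at any yaw.
Things that resemble listed ones, but are neither listed nor needed, are in the scene too. Leave any turquoise look-alike of the tote_blue alone.

How it is judged (in metres and radians):
On the way, in this order (a step that is already met when the one before it is completed fails the run):
1. one end of the blue-lidded tote is lifted slightly, the other end staying on the bench (angle between tote_blue's own z axis and vertical between 0.03 and 0.35 rad and height (world z) of tote_blue below 0.03 m and angle between tote_orange's own z axis and vertical below 0.025 rad), for 0.2 s.
2. the blue-lidded tote is set down again and one end of the orange-lidded tote is lifted slightly, the other end staying on the bench (angle between tote_orange's own z axis and vertical between 0.03 and 0.35 rad and height (world z) of tote_orange below 0.03 m and angle between tote_blue's own z axis and vertical below 0.025 rad), for 0.2 s.
At the end, for the whole second after the job is handed in: The full tote (the one that loads the turntable with more than 5.5 N) stands upright and at rest on the turntable, its centre within 40 mm of the turntable's centre, released; the empty one stands flat and at rest within 40 mm of where it started (((contact force between turntable and tote_blue above 5.5 N and horizontal distance between tote_blue and turntable below 0.04 m and angle between each of tote_blue, tote_orange's own z axis and vertical below 0.05 rad and linear speed of each of tote_blue, tote_orange below 0.02 m/s and distance of tote_orange from where it was at the start of the episode below 0.04 m) or (contact force between turntable and tote_orange above 5.5 N and horizontal distance between tote_orange and turntable below 0.04 m and angle between each of tote_orange, tote_blue's own z axis and vertical below 0.05 rad and linear speed of each of tote_orange, tote_blue below 0.02 m/s and distance of tote_blue from where it was at the start of the episode below 0.04 m))); the robot touches nothing.
It fails at once if a tote is tipped by more than about 34 degrees (angle between any of tote_blue, tote_orange's own z axis and vertical above 0.6 rad).
It fails at once if a tote is dropped or slammed onto the turntable (faster than 0.6 m/s within the last 30 mm) ((horizontal distance between tote_blue and turntable below 0.1 m and height (world z) of tote_blue between 0.03 and 0.07 m and linear speed of tote_blue above 0.6 m/s) or (horizontal distance between tote_orange and turntable below 0.1 m and height (world z) of tote_orange between 0.03 and 0.07 m and linear speed of tote_orange above 0.6 m/s)).
It also fails if it takes over 69 s, if anything falls off the work surface, if the arm or the gripper's body presses on something with over 40 N, if the wrist force passes 120 N, or if a joint passes its speed limit or range.

## Robot

A 7-joint arm with a two-finger parallel gripper is mounted at the origin on the work surface. World frame = base frame: x ahead of the robot, y to its left, z up, the work surface at z = 0. Lengths are in m, angles in degrees, forces in N, time in s.
With the tool pointing down it reaches from about 0.425 to 0.8 m from the base axis. Payload 8.3 kg.
Tool frame: the origin (TCP) lies where the fingers leave the gripper's body, on its centre line; the fingertips stand 73 mm ahead of it and the grasp point (between the pads) lies 54 mm ahead of it; z points along the fingers, y is the line along which they close (so a half turn about z gives the same grasp; the last joint's range is limited). The gripper opens to 85 mm and grips with 20 to 120 N. Pads are 22 mm wide; open, the fingers measure 114 mm over their backs; the gripper's body (76 mm by 85 mm) begins 54 mm behind the grasp point. The pads swing forward as they close: fully open they stand 13 mm farther back than shut.
Start: joints at [65.036, 21.967, 0.94, 78.501, -0.361, 79.538, -2.664], TCP at [0.228, -0.582, 0.304] pointing down, gripper open.
Joint ranges: [-169.22, 169.22], [-14.56, 117.87], [-87.37, 89.26], [10.42, 133.3], [-82.24, 262.24], [0.94, 117.77], [-172.7, 172.7]. Speed limits (degrees/s): [136.94, 136.94, 172.46, 172.46, 180, 180, 180].

## Interface

Orientations are given as [roll, pitch, yaw] about the fixed x, y, z axes, in that order (R = Rz(yaw) Ry(pitch) Rx(roll)).
In Python, from cell import * gives the robot as it stands.
- The arm moves only by the shell command python3 -m pendant 'ROWS' [FORCE]. ROWS is JSON, a list of rows, each an object of numbers: "wx", "wy", "wz": the turn, a rotation vector about the tool's x, y, z in rad; "x", "y", "z": the shift along the tool's x, y, z in mm; "jaw": the opening in per cent of the stroke, from 0 (shut) to 100 (fully open). In form: [{"wx": .., "wy": .., "wz": .., "x": .., "y": .., "z": .., "jaw": ..}, ...]. A call has 1 to 8 rows; each row is the pose to reach, as a shift and turn from the pose commanded when the call began, along the tool's axes at that moment; what a row does not reach only later rows make up. A row lasts 1/12 s, in which the tool goes at most 41.7 mm and 7.16 degrees, less where a joint would pass 70% of its speed; a pose out of reach is approached as far as the arm can. A call with a gripper value outside its range is refused whole. The fingers move at their own pace and stop on an object; FORCE is the grip in N (left out, the last holds). Time passes only in rows, so rows that repeat a pose let the fingers close. It gives the time, the measured TCP pose, the force, the opening and the grip force at its end, in the units of the state.
- read_state(): the state, without advancing time (a new reading comes with each control period).
- camera(name): name is "side" or "top"; returns a dict with "color" (480x640x3 uint8, red, green, blue), "fx", "fy", "cx", "cy" (pixels), "k1" (the pictures are not rectified: a ray, as slopes to the right and down, at radius r is drawn at 1 + k1 r^2 times it, then the intrinsics apply), "R" (3x3) and "t" (3): a world point X has camera coordinates R X + t. Camera axes: x right, y down, z forward; pixel columns grow to the right and rows downward; lengths in m; the calibration is good to about 2 mm. A picture is of the moment at which its call begins. There is no depth.
- sign_off(): hands the job in; it is judged then, once.
Trained networks look in a picture, given as the dict that the camera call returned (one of the last four; its "shot" number tells which), for a name from the list of things; names that differ only in an ending like _2 or _b are one class to them, and where a whole thing is asked for, a point or a joint stands for the part that bears it (a point fixed in the world has none). Each returns a list of dicts, best first, with "p" (0 to 1); they miss things now and then, are a little off and sometimes report something else, mostly with a low value. They report only what shows in the picture. A call takes as long as a camera call. They do not tell look-alikes from the thing itself.
- recognise(thing, picture): "rect" ([left, top, right, bottom] in pixels, round what is visible of it).
- mark_of(thing, picture): "uv" ([column, row] in pixels: a listed point, or the origin of a listed thing).
The state is a dict: "time": time; "qpos": joint angles; "joint_vel": joint speeds; "effort": joint torques, N m; "tcp_pos": TCP position; "orientation": TCP orientation; "force": force on the tool from outside, world axes, zero at the start; "moment": the same for the moment, N m; "opening": opening from 0.0 (shut) to 1.0 (fully open); "gripper_force": force on a finger pad.
Only numpy, scipy, OpenCV 4.12 (cv2) and the standard library are available. Lean on these libraries where they do the work, as an engineer would, in place of code of your own. Each camera call takes 0.05 s, during which the arm holds its last target. There are 200 camera calls.

## Working session

There is one attempt and no reset: what is moved stays moved. The work goes in short steps, Python scripts to look and compute and a shell command to move; the robot and the scene stay as the last step left them, time stands still between calls to the robot, and variables do not carry over. Pictures are saved under pics/ and viewed, at most 10 in all, crops included, and the job is handed in when it is done.

```bash
mkdir -p pics; cat > h.py <<'E'
from cell import *
import numpy as np, cv2
def K(c): return np.array([[c["fx"],0,c["cx"]],[0,c["fy"],c["cy"]],[0,0,1.]])
def D(c): return np.array([c["k1"],0,0,0.])
def ray2z(c,uv,z):
    R=np.array(c["R"]);t=np.array(c["t"])
    n=cv2.undistortPoints(np.array([[uv]],float),K(c),D(c))[0,0]
    o=-R.T@t; d=R.T@np.array([n[0],n[1],1]); return o+d*(z-o[2])/d[2]
def proj(c,X):
    return cv2.projectPoints(np.array(X,float).reshape(-1,3),cv2.Rodrigues(np.array(c["R"]))[0],np.array(c["t"],float),K(c),D(c))[0][:,0]
E
python3 - <<'E'
from h import *
ims=[]
for n in("top","side"):
    c=camera(n); cv2.imwrite(f"pics/{n}0.png",c["color"][...,::-1])
    for th in("tote_blue","tote_orange","turntable"):
        print(n,th,[(np.round(r["rect"]).tolist(),round(r["p"],2)) for r in recognise(th,c)],[(np.round(r["uv"]).tolist(),round(r["p"],2),ray2z(c,r["uv"],0).round(3).tolist()) for r in mark_of(th,c)])
print(read_state())
E
```

```text
top tote_blue [([285.0, 125.0, 385.0, 247.0], 0.97), ([165.0, 279.0, 300.0, 376.0], 0.82)] [([334.0, 193.0], 0.87, [0.589, 0.007, 0.0]), ([247.0, 330.0], 0.86, [0.327, 0.112, 0.0])]
top tote_orange [([97.0, 125.0, 206.0, 256.0], 0.69)] [([165.0, 192.0], 0.96, [0.541, 0.307, 0.0])]
top turntable [([423.0, 188.0, 580.0, 340.0], 0.81)] [([492.0, 264.0], 0.67, [0.506, -0.285, 0.0])]
side tote_blue [([237.0, 201.0, 308.0, 271.0], 0.97), ([283.0, 264.0, 354.0, 354.0], 0.62), ([325.0, 188.0, 428.0, 240.0], 0.53)] [([271.0, 246.0], 0.94, [0.6, -0.006, 0.0]), ([320.0, 321.0], 0.65, [0.335, 0.118, 0.0])]
side tote_orange [([122.0, 258.0, 206.0, 352.0], 0.61)] [([163.0, 317.0], 0.68, [0.55, 0.314, 0.0])]
side turntable [] [([372.0, 217.0], 0.82, [0.522, -0.291, 0.0])]
{'time': 0.7, 'qpos': array([65.0358953 , 21.96651105,  0.94046309, 78.5012952 , -0.36198909,
       79.53777304, -2.66449599]), 'joint_vel': array([-3.02063309e-02,  9.11317564e-02,  6.65372301e-02,  5.25233662e-03,
        7.62380524e-03,  3.99312375e-02, -7.73230500e-05]), 'effort': array([-5.12072620e-04, -6.27151537e+01,  8.42199773e-01, -3.72010374e+01,
        1.64127740e-02,  2.22258146e-03, -1.16789386e-05]), 'tcp_pos': array([ 0.22767518, -0.58203972,  0.30388423]), 'orientation': array([-1.79997106e+02, -4.05728229e-03,  2.13616596e+01]), 'force': array([ 1.01405114,  0.31134966, -0.4230866 ]), 'moment': array([-0.01497174,  0.00568477,  0.04987217]), 'gripper_force': 0.0, 'opening': 0.9992575753442415}
```

View pics/top0.png

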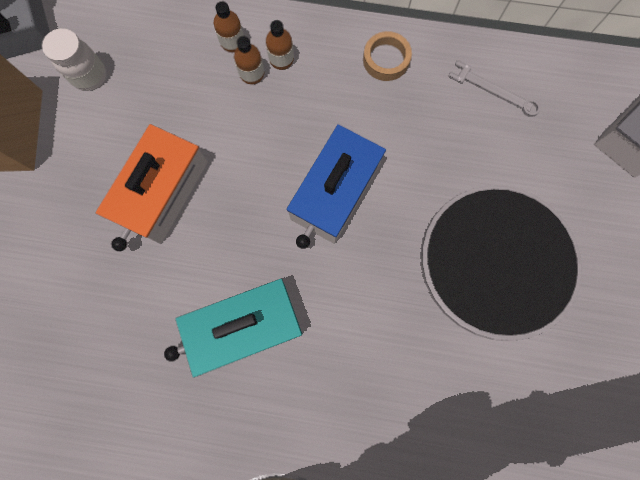

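View pics/side0.png

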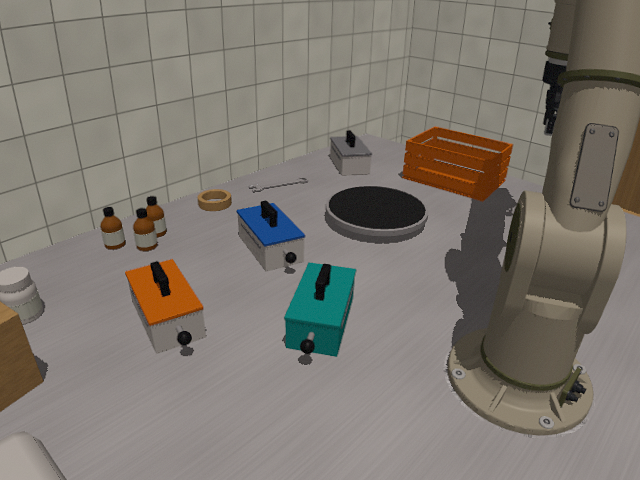

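The top view shows the blue lid at (337,182) with its knob at (303,241), the orange lid at (148,180) with its knob at (119,244), and the turntable at (502,262). Possible mix-ups are the turquoise tote at (238,328), the grey tote at top right, and the orange crate in the side view at (455,160). I choose by lid colour, and measure the lids at z = 0.07 and the knobs at z = 0.04.

```bash
python3 - <<'E'
from h import *
c=camera("top"); im=c["color"][...,::-1].copy(); hsv=cv2.cvtColor(im,cv2.COLOR_BGR2HSV)
vis=im.copy()
for n,lo,hi,k in(("blue",(105,120,60),(125,255,255),(303,241)),("orange",(3,150,100),(18,255,255),(119,244))):
    m=cv2.inRange(hsv,lo,hi); m[:110]=0; m[260:]=0
    cs,_=cv2.findContours(m,cv2.RETR_EXTERNAL,cv2.CHAIN_APPROX_NONE); ct=max(cs,key=cv2.contourArea)
    P=np.array([ray2z(c,p[0],.07)[:2] for p in ct],np.float32)
    r=cv2.minAreaRect(cv2.convexHull(P*1000)); ctr=np.array(r[0])/1000
    kn=ray2z(c,k,.04)[:2]; b=cv2.boxPoints(r)/1000
    e=[b[1]-b[0],b[2]-b[1]]; e=max(e,key=np.linalg.norm); e=e/np.linalg.norm(e)
    if e@(kn-ctr)>0: e=-e
    print(n,"ctr",ctr.round(4),"size",np.round(r[1]),"yaw",np.degrees(np.arctan2(e[1],e[0])).round(1),"knob img",kn.round(4),"knob from lid",(ctr-.115*e).round(4),"reach",np.linalg.norm(ctr-.115*e).round(3))
    e3=np.array([*e,0]);f=np.array([-e[1],e[0],0]);o=np.array([*ctr,0])
    pts=[o-.115*e3+[0,0,.04],o+.032*e3+[0,0,.108],o-.032*e3+[0,0,.108]]+[o+a*.087*e3+d*.047*f+[0,0,.07] for a in(-1,1) for d in(-1,1)]
    for u in proj(c,pts): cv2.circle(vis,tuple(int(v) for v in u.round()),2,(0,255,0),-1)
m=(hsv[...,2]<50).astype(np.uint8); m[:,:424]=0; m[350:]=0;m[:185]=0
cs,_=cv2.findContours(m,cv2.RETR_EXTERNAL,cv2.CHAIN_APPROX_NONE); ct=max(cs,key=cv2.contourArea)
P=np.array([ray2z(c,p[0],.04)[:2] for p in ct],np.float32); print("turntable",cv2.minEnclosingCircle(P))
cv2.imwrite("pics/ov.png",cv2.resize(vis[100:270,80:410],None,fx=2.4,fy=2.4))
E
```

```text
blue ctr [0.5917 0.0041] size [ 93. 173.] yaw -20.1 knob img [0.4853 0.0429] knob from lid [0.4837 0.0437] reach 0.486
orange ctr [0.54   0.3097] size [ 94. 173.] yaw -15.9 knob img [0.4302 0.3425] knob from lid [0.4294 0.3412] reach 0.548
turntable ((0.5093268156051636, -0.2845783829689026), 0.12112272530794144)
```

View pics/ov.png

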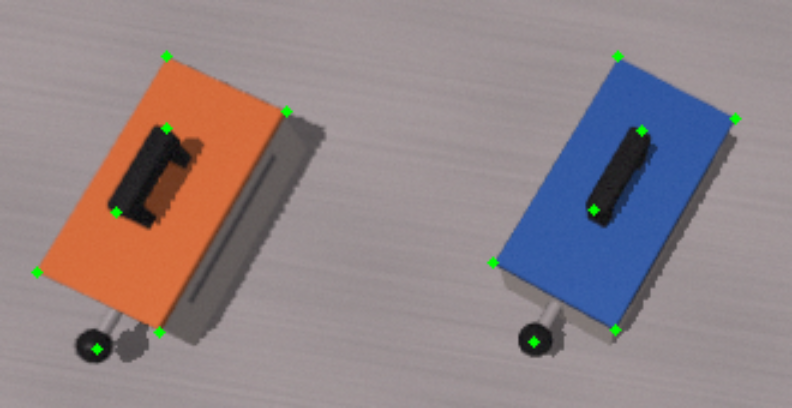

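The overlay matches both lids, handles and knobs to within a pixel or two, and the turntable rim radius of 0.121 is plausible. Next I write a helper that converts a goal into tool-axis shifts.

```bash
cat > go.py <<'E'
# usage: go.py x y z yaw : tool-axis shift (mm) and wz from the present pose
import sys; from h import *
from scipy.spatial.transform import Rotation as Ro
s=read_state(); g=[float(a) for a in sys.argv[1:]]
R=Ro.from_euler("xyz",s["orientation"],degrees=True); d=R.inv().apply(np.array(g[:3])-s["tcp_pos"])*1000
w=(R.inv()*Ro.from_euler("xyz",[180,0,g[3]],degrees=True)).as_rotvec()
print("shift",d.round(1),"w",w.round(3),"| tcp",s["tcp_pos"].round(4),"rpy",s["orientation"].round(2),"F",s["force"].round(2),"t",round(s["time"],2))
E
python3 go.py .44 -.27 .26 80
```

```text
shift [ 311.4 -213.2   43.9] w [ 0.    -0.    -1.023] | tcp [ 0.2277 -0.582   0.3039] rpy [-1.800e+02 -1.000e-02  2.136e+01] F [ 0.   -0.14  0.57] t 0.75
```

```bash
r='{"x":311,"y":-213,"z":44,"wz":-1.0,"jaw":100}'; python3 -m pendant '[{"x":311,"y":-213,"z":44,"wz":-1.0,"jaw":100},{"x":311,"y":-213,"z":44,"wz":-1.0,"jaw":100},{"x":311,"y":-213,"z":44,"wz":-1.0,"jaw":100},{"x":311,"y":-213,"z":44,"wz":-1.0,"jaw":100},{"x":311,"y":-213,"z":44,"wz":-1.0,"jaw":100},{"x":311,"y":-213,"z":44,"wz":-1.0,"jaw":100},{"x":311,"y":-213,"z":44,"wz":-1.0,"jaw":100},{"x":311,"y":-213,"z":44,"wz":-1.0,"jaw":100}]' 40; python3 go.py .484 .044 .2 160
```

```text
shift [ 466.7 -489.6  104. ] w [ 0.   -0.   -2.42] | tcp [ 0.2277 -0.582   0.3039] rpy [-1.800e+02 -1.000e-02  2.136e+01] F [ 0.   -0.14  0.57] t 0.75invalid input
```

```bash
python3 -m pendant '[{"wx":0,"wy":0,"wz":-1.0,"x":311,"y":-213,"z":44,"jaw":100},{"wx":0,"wy":0,"wz":-1.0,"x":311,"y":-213,"z":44,"jaw":100},{"wx":0,"wy":0,"wz":-1.0,"x":311,"y":-213,"z":44,"jaw":100},{"wx":0,"wy":0,"wz":-1.0,"x":311,"y":-213,"z":44,"jaw":100},{"wx":0,"wy":0,"wz":-1.0,"x":311,"y":-213,"z":44,"jaw":100},{"wx":0,"wy":0,"wz":-1.0,"x":311,"y":-213,"z":44,"jaw":100},{"wx":0,"wy":0,"wz":-1.0,"x":311,"y":-213,"z":44,"jaw":100},{"wx":0,"wy":0,"wz":-1.0,"x":311,"y":-213,"z":44,"jaw":100}]' 40; python3 go.py .484 .044 .2 160
```

```text
time: 1.42
tcp_pos: [0.4146, -0.3065, 0.2654]
orientation: [180.0, 0.0, 79.0]
force: [0.2, -0.5, -0.8]
opening: 1.003
gripper_force: 0.0
shift [357.3   1.2  65.2] w [ 0.000e+00  1.000e-03 -1.414e+00] | tcp [ 0.4146 -0.3065  0.2654] rpy [1.7996e+02 3.0000e-02 7.9000e+01] F [ 0.24 -0.52 -0.79] t 1.42
```

```bash
python3 -m pendant '[{"wx":0,"wy":0,"wz":-1.414,"x":357,"y":1,"z":65,"jaw":100},{"wx":0,"wy":0,"wz":-1.414,"x":357,"y":1,"z":65,"jaw":100},{"wx":0,"wy":0,"wz":-1.414,"x":357,"y":1,"z":65,"jaw":100},{"wx":0,"wy":0,"wz":-1.414,"x":357,"y":1,"z":65,"jaw":100},{"wx":0,"wy":0,"wz":-1.414,"x":357,"y":1,"z":65,"jaw":100},{"wx":0,"wy":0,"wz":-1.414,"x":357,"y":1,"z":65,"jaw":100},{"wx":0,"wy":0,"wz":-1.414,"x":357,"y":1,"z":65,"jaw":100},{"wx":0,"wy":0,"wz":-1.414,"x":357,"y":1,"z":65,"jaw":100}]'; python3 go.py .484 .044 .2 160
```

```text
time: 2.08
tcp_pos: [0.4794, 0.0149, 0.2057]
orientation: [180.0, 0.1, 136.3]
force: [0.9, -0.0, -1.2]
opening: 1.003
gripper_force: 0.0
shift [16.8 24.2  5.7] w [ 0.     0.001 -0.414] | tcp [0.4794 0.0149 0.2057] rpy [1.7997e+02 7.0000e-02 1.3628e+02] F [ 0.93 -0.01 -1.17] t 2.08
```

```bash
python3 -m pendant '[{"wx":0,"wy":0,"wz":-0.414,"x":17,"y":24,"z":6,"jaw":100},{"wx":0,"wy":0,"wz":-0.414,"x":17,"y":24,"z":6,"jaw":100},{"wx":0,"wy":0,"wz":-0.414,"x":17,"y":24,"z":6,"jaw":100},{"wx":0,"wy":0,"wz":-0.414,"x":17,"y":24,"z":6,"jaw":100},{"wx":0,"wy":0,"wz":-0.414,"x":17,"y":24,"z":6,"jaw":100}]'; python3 go.py .484 .0435 .095 160
python3 - <<'E'
from h import *
c=camera("side"); u=proj(c,[.484,.0435,.04])[0].astype(int); print(u)
im=c["color"][...,::-1].copy(); cv2.circle(im,tuple(int(v) for v in u),1,(0,255,0),-1)
cv2.imwrite("pics/s1.png",cv2.resize(im[120:320,180:400],None,fx=2.7,fy=2.7))
E
```

```text
time: 2.5
tcp_pos: [0.4838, 0.0423, 0.1996]
orientation: [180.0, 0.0, 159.8]
force: [-0.4, 0.3, 0.4]
opening: 0.996
gripper_force: 0.0
shift [  0.3   1.2 104.6] w [ 0.     0.    -0.003] | tcp [0.4838 0.0423 0.1996] rpy [179.99   0.   159.81] F [-0.38  0.34  0.37] t 2.5
[290 257]
```

View pics/s1.png

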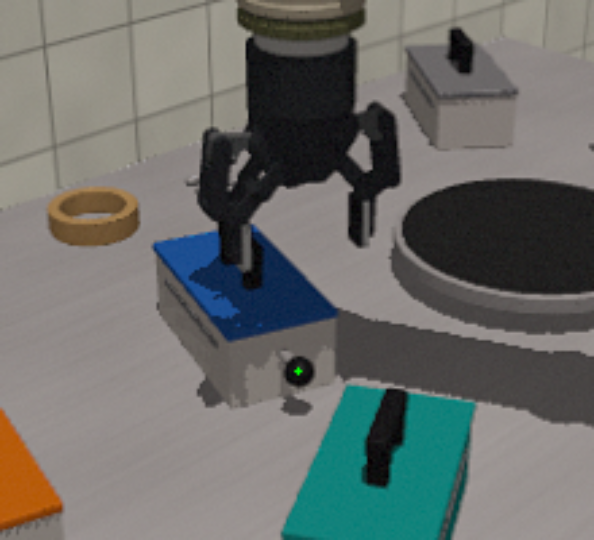

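The knob appears exactly at the predicted pixel, shown at (298,371) in the crop. The fingers straddle it and clear the turquoise tote. I lower and pinch.

```bash
python3 -m pendant '[{"wx":0,"wy":0,"wz":0,"x":0,"y":1,"z":35,"jaw":100},{"wx":0,"wy":0,"wz":0,"x":0,"y":1,"z":65,"jaw":100},{"wx":0,"wy":0,"wz":0,"x":0,"y":1,"z":85,"jaw":100},{"wx":0,"wy":0,"wz":0,"x":0,"y":1,"z":98,"jaw":100},{"wx":0,"wy":0,"wz":0,"x":0,"y":1,"z":104,"jaw":100},{"wx":0,"wy":0,"wz":0,"x":0,"y":1,"z":104,"jaw":100}]' 30
python3 -m pendant '[{"wx":0,"wy":0,"wz":0,"x":0,"y":0,"z":0,"jaw":0},{"wx":0,"wy":0,"wz":0,"x":0,"y":0,"z":0,"jaw":0},{"wx":0,"wy":0,"wz":0,"x":0,"y":0,"z":0,"jaw":0},{"wx":0,"wy":0,"wz":0,"x":0,"y":0,"z":0,"jaw":0},{"wx":0,"wy":0,"wz":0,"x":0,"y":0,"z":0,"jaw":0},{"wx":0,"wy":0,"wz":0,"x":0,"y":0,"z":0,"jaw":0},{"wx":0,"wy":0,"wz":0,"x":0,"y":0,"z":0,"jaw":0},{"wx":0,"wy":0,"wz":0,"x":0,"y":0,"z":0,"jaw":0}]' 30; python3 go.py .484 .0435 .095 160
```

```text
time: 3.05
tcp_pos: [0.4835, 0.0428, 0.0945]
orientation: [-180.0, -0.1, 159.6]
force: [-0.2, 0.8, 0.3]
opening: 1.002
gripper_force: 0.0
time: 3.72
tcp_pos: [0.4845, 0.0431, 0.0963]
orientation: [180.0, 0.1, 159.7]
force: [-1.6, -0.5, 5.1]
opening: 0.257
gripper_force: 29.1
shift [0.6 0.2 1.3] w [ 0.     0.001 -0.006] | tcp [0.4845 0.0431 0.0963] rpy [1.7999e+02 7.0000e-02 1.5967e+02] F [-1.64 -0.47  5.11] t 3.72
```

```bash
cat > f.py <<'E'
from h import *
F=[]
for i in range(4): camera("top") if i else 0; F.append(read_state()["force"])
s=read_state();print("F",np.mean(F,0).round(2),"M",s["moment"].round(2),"tcp",s["tcp_pos"].round(4),"t",round(s["time"],2))
E
python3 f.py
python3 -m pendant '[{"wx":0,"wy":0,"wz":0,"x":-1,"y":0,"z":-4,"jaw":0},{"wx":0,"wy":0,"wz":0,"x":-2,"y":0,"z":-8,"jaw":0},{"wx":0,"wy":0,"wz":0,"x":-3,"y":0,"z":-12,"jaw":0},{"wx":0,"wy":0,"wz":0,"x":-4,"y":0,"z":-16,"jaw":0},{"wx":0,"wy":0,"wz":0,"x":-4,"y":0,"z":-16,"jaw":0},{"wx":0,"wy":0,"wz":0,"x":-4,"y":0,"z":-16,"jaw":0},{"wx":0,"wy":0,"wz":0,"x":-4,"y":0,"z":-16,"jaw":0},{"wx":0,"wy":0,"wz":0,"x":-4,"y":0,"z":-16,"jaw":0}]' 30
python3 f.py
python3 - <<'E'
from h import *
c=camera("side"); cv2.imwrite("pics/s2.png",cv2.resize(c["color"][150:320,200:400,::-1],None,fx=3,fy=3))
E
```

```text
F [-1.38 -0.38  5.59] M [ 0.05  0.3  -0.02] tcp [0.4846 0.0431 0.0963] t 3.87
time: 4.53
tcp_pos: [0.4878, 0.0416, 0.1114]
orientation: [180.0, -0.0, 159.7]
force: [0.0, 1.3, -4.1]
opening: 0.258
gripper_force: 29.5
F [ 0.45  0.33 -4.29] M [ 0.06 -0.14  0.03] tcp [0.4878 0.0416 0.1114] t 4.68
```

View pics/s2.png

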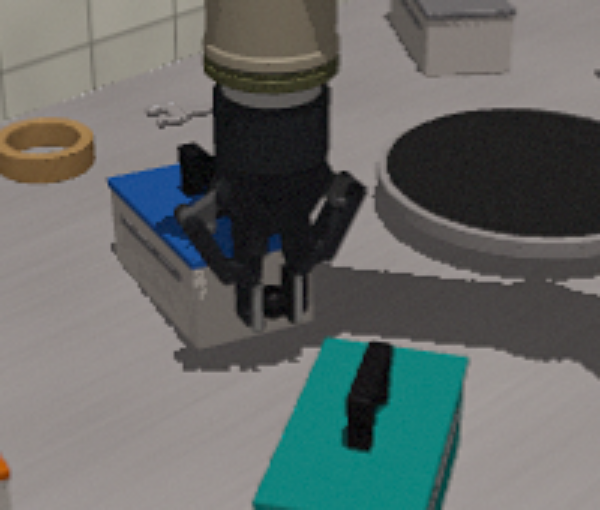

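The tote is pinched at its knob and tilted, and its near end has risen about 15 mm. The lift load of about 4.3 N points to the blue tote being full. I set it down and release.

```bash
python3 -m pendant '[{"wx":0,"wy":0,"wz":0,"x":1,"y":0,"z":4,"jaw":0},{"wx":0,"wy":0,"wz":0,"x":2,"y":0,"z":8,"jaw":0},{"wx":0,"wy":0,"wz":0,"x":3,"y":0,"z":12,"jaw":0},{"wx":0,"wy":0,"wz":0,"x":4,"y":0,"z":15,"jaw":0},{"wx":0,"wy":0,"wz":0,"x":4,"y":0,"z":16,"jaw":0},{"wx":0,"wy":0,"wz":0,"x":4,"y":0,"z":16,"jaw":0}]' 30
python3 -m pendant '[{"wx":0,"wy":0,"wz":0,"x":0,"y":0,"z":0,"jaw":100},{"wx":0,"wy":0,"wz":0,"x":0,"y":0,"z":0,"jaw":100},{"wx":0,"wy":0,"wz":0,"x":0,"y":0,"z":0,"jaw":100},{"wx":0,"wy":0,"wz":0,"x":0,"y":0,"z":0,"jaw":100},{"wx":0,"wy":0,"wz":0,"x":0,"y":0,"z":0,"jaw":100},{"wx":0,"wy":0,"wz":0,"x":0,"y":0,"z":0,"jaw":100},{"wx":0,"wy":0,"wz":0,"x":0,"y":0,"z":0,"jaw":100}]' 30
python3 -m pendant '[{"wx":0,"wy":0,"wz":0,"x":0,"y":0,"z":-15,"jaw":100},{"wx":0,"wy":0,"wz":0,"x":0,"y":0,"z":-40,"jaw":100},{"wx":0,"wy":0,"wz":0,"x":0,"y":0,"z":-80,"jaw":100},{"wx":0,"wy":0,"wz":0,"x":0,"y":0,"z":-110,"jaw":100},{"wx":0,"wy":0,"wz":0,"x":0,"y":0,"z":-125,"jaw":100}]' 30
python3 go.py .430 .342 .21 164
```

```text
time: 5.23
tcp_pos: [0.4844, 0.043, 0.0963]
orientation: [-180.0, 0.0, 159.7]
force: [-3.2, -1.3, 9.3]
opening: 0.258
gripper_force: 30.4
time: 5.82
tcp_pos: [0.4841, 0.0431, 0.0955]
orientation: [180.0, -0.0, 159.7]
force: [-0.3, 0.2, -0.0]
opening: 1.001
gripper_force: 0.0
time: 6.23
tcp_pos: [0.4854, 0.0437, 0.2245]
orientation: [179.9, 0.3, 159.7]
force: [1.9, 1.0, 0.7]
opening: 1.001
gripper_force: 0.0
shift [155.5 260.6  14.2] w [ 0.002  0.004 -0.075] | tcp [0.4854 0.0437 0.2245] rpy [179.9    0.25 159.7 ] F [1.89 0.99 0.7 ] t 6.23
```

```bash
python3 -m pendant '[{"wx":0,"wy":0,"wz":-0.075,"x":155,"y":260,"z":10,"jaw":100},{"wx":0,"wy":0,"wz":-0.075,"x":155,"y":260,"z":10,"jaw":100},{"wx":0,"wy":0,"wz":-0.075,"x":155,"y":260,"z":10,"jaw":100},{"wx":0,"wy":0,"wz":-0.075,"x":155,"y":260,"z":10,"jaw":100},{"wx":0,"wy":0,"wz":-0.075,"x":155,"y":260,"z":10,"jaw":100},{"wx":0,"wy":0,"wz":-0.075,"x":155,"y":260,"z":10,"jaw":100},{"wx":0,"wy":0,"wz":-0.075,"x":155,"y":260,"z":10,"jaw":100},{"wx":0,"wy":0,"wz":-0.075,"x":155,"y":260,"z":10,"jaw":100}]'
python3 -m pendant '[{"wx":0,"wy":0,"wz":0,"x":0,"y":0,"z":0,"jaw":100},{"wx":0,"wy":0,"wz":0,"x":0,"y":0,"z":0,"jaw":100}]'
python3 - <<'E'
from h import *
c=camera("side"); m=cv2.inRange(c["color"],(0,0,0),(50,50,50)); 
for r in mark_of("tote_orange",c)+mark_of("tote_blue",c): print(np.round(r["uv"]),r["p"],ray2z(c,r["uv"],0).round(3))
u=proj(c,[.4298,.342,.04])[0].round().astype(int); M=cv2.moments(m[u[1]-12:u[1]+13,u[0]-12:u[0]+13],True)
v=np.array([M["m10"],M["m01"]])/M["m00"]+u-12; print(u,v,M["m00"],ray2z(c,v,.04).round(4))
E
python3 go.py .430 .342 .095 164
```

```text
time: 6.9
tcp_pos: [0.4254, 0.3475, 0.2109]
orientation: [179.8, -0.1, 164.4]
force: [-1.0, -0.4, 0.7]
opening: 0.997
gripper_force: 0.0
time: 7.07
tcp_pos: [0.4285, 0.3414, 0.2103]
orientation: [-180.0, -0.0, 164.1]
force: [0.4, -0.5, -0.0]
opening: 0.997
gripper_force: 0.0
[161. 317.] 0.73 [0.553 0.317 0.   ]
[322. 322.] 0.89 [0.331 0.115 0.   ]
[270. 248.] 0.65 [0.595 0.003 0.   ]
[185 338] [184.09271523 337.62913907] 151.0 [0.432  0.3423 0.04  ]
shift [  0.9   2.9 115.4] w [-0.001  0.    -0.003] | tcp [0.43   0.3391 0.2104] rpy [-1.7995e+02  3.0000e-02  1.6383e+02] F [ 0.08 -1.29  0.48] t 7.22
```

```bash
python3 -m pendant '[{"wx":0,"wy":0,"wz":0,"x":-1,"y":1.5,"z":40,"jaw":100},{"wx":0,"wy":0,"wz":0,"x":-1,"y":1.5,"z":75,"jaw":100},{"wx":0,"wy":0,"wz":0,"x":-1,"y":1.5,"z":97,"jaw":100},{"wx":0,"wy":0,"wz":0,"x":-1,"y":1.5,"z":110,"jaw":100},{"wx":0,"wy":0,"wz":0,"x":-1,"y":1.5,"z":115,"jaw":100},{"wx":0,"wy":0,"wz":0,"x":-1,"y":1.5,"z":115,"jaw":100}]' 30
python3 -m pendant '[{"wx":0,"wy":0,"wz":0,"x":0,"y":0,"z":0,"jaw":0},{"wx":0,"wy":0,"wz":0,"x":0,"y":0,"z":0,"jaw":0},{"wx":0,"wy":0,"wz":0,"x":0,"y":0,"z":0,"jaw":0},{"wx":0,"wy":0,"wz":0,"x":0,"y":0,"z":0,"jaw":0},{"wx":0,"wy":0,"wz":0,"x":0,"y":0,"z":0,"jaw":0},{"wx":0,"wy":0,"wz":0,"x":0,"y":0,"z":0,"jaw":0},{"wx":0,"wy":0,"wz":0,"x":0,"y":0,"z":0,"jaw":0},{"wx":0,"wy":0,"wz":0,"x":0,"y":0,"z":0,"jaw":0}]' 30; python3 f.py
```

```text
time: 7.72
tcp_pos: [0.4308, 0.341, 0.0952]
orientation: [-180.0, -0.0, 163.9]
force: [-0.3, -0.7, 0.3]
opening: 1.001
gripper_force: 0.0
time: 8.38
tcp_pos: [0.4308, 0.3422, 0.0964]
orientation: [180.0, 0.1, 164.0]
force: [-1.1, -2.5, 6.5]
opening: 0.254
gripper_force: 29.1
F [-1.14 -1.33  5.86] M [-0.27  0.17 -0.01] tcp [0.4308 0.3422 0.0964] t 8.53
```

```bash
python3 -m pendant '[{"wx":0,"wy":0,"wz":0,"x":-1,"y":0,"z":-4,"jaw":0},{"wx":0,"wy":0,"wz":0,"x":-2,"y":0,"z":-8,"jaw":0},{"wx":0,"wy":0,"wz":0,"x":-3,"y":0,"z":-12,"jaw":0},{"wx":0,"wy":0,"wz":0,"x":-4,"y":0,"z":-16,"jaw":0},{"wx":0,"wy":0,"wz":0,"x":-4,"y":0,"z":-16,"jaw":0},{"wx":0,"wy":0,"wz":0,"x":-4,"y":0,"z":-16,"jaw":0},{"wx":0,"wy":0,"wz":0,"x":-4,"y":0,"z":-16,"jaw":0},{"wx":0,"wy":0,"wz":0,"x":-4,"y":0,"z":-16,"jaw":0}]' 30
python3 f.py
python3 -m pendant '[{"wx":0,"wy":0,"wz":0,"x":1,"y":0,"z":4,"jaw":0},{"wx":0,"wy":0,"wz":0,"x":2,"y":0,"z":8,"jaw":0},{"wx":0,"wy":0,"wz":0,"x":3,"y":0,"z":12,"jaw":0},{"wx":0,"wy":0,"wz":0,"x":4,"y":0,"z":15,"jaw":0},{"wx":0,"wy":0,"wz":0,"x":4,"y":0,"z":16,"jaw":0},{"wx":0,"wy":0,"wz":0,"x":4,"y":0,"z":16,"jaw":0}]' 30
python3 -m pendant '[{"wx":0,"wy":0,"wz":0,"x":0,"y":0,"z":0,"jaw":100},{"wx":0,"wy":0,"wz":0,"x":0,"y":0,"z":0,"jaw":100},{"wx":0,"wy":0,"wz":0,"x":0,"y":0,"z":0,"jaw":100},{"wx":0,"wy":0,"wz":0,"x":0,"y":0,"z":0,"jaw":100},{"wx":0,"wy":0,"wz":0,"x":0,"y":0,"z":0,"jaw":100},{"wx":0,"wy":0,"wz":0,"x":0,"y":0,"z":0,"jaw":100},{"wx":0,"wy":0,"wz":0,"x":0,"y":0,"z":0,"jaw":100}]' 30
python3 -m pendant '[{"wx":0,"wy":0,"wz":0,"x":0,"y":0,"z":-15,"jaw":100},{"wx":0,"wy":0,"wz":0,"x":0,"y":0,"z":-40,"jaw":100},{"wx":0,"wy":0,"wz":0,"x":0,"y":0,"z":-80,"jaw":100},{"wx":0,"wy":0,"wz":0,"x":0,"y":0,"z":-115,"jaw":100},{"wx":0,"wy":0,"wz":0,"x":0,"y":0,"z":-145,"jaw":100},{"wx":0,"wy":0,"wz":0,"x":0,"y":0,"z":-155,"jaw":100}]' 30
python3 - <<'E'
from h import *
c=camera("top"); im=c["color"][...,::-1].copy(); hsv=cv2.cvtColor(im,cv2.COLOR_BGR2HSV)
for n,lo,hi in(("blue",(105,120,60),(125,255,255)),("orange",(3,150,100),(18,255,255))):
    m=cv2.inRange(hsv,lo,hi); m[:110]=0; m[260:]=0
    cs,_=cv2.findContours(m,cv2.RETR_EXTERNAL,cv2.CHAIN_APPROX_NONE); ct=max(cs,key=cv2.contourArea)
    P=np.array([ray2z(c,p[0],.07)[:2] for p in ct],np.float32)
    r=cv2.minAreaRect(cv2.convexHull(P*1000)); print(n,np.round(r[0],1),np.round(r[1]),round(r[2],1))
cv2.imwrite("pics/t3.png",im)
E
python3 go.py .59 .004 .24 160
```

```text
time: 9.2
tcp_pos: [0.4343, 0.3407, 0.1114]
orientation: [-180.0, -0.0, 164.0]
force: [-1.4, -0.5, -1.6]
opening: 0.257
gripper_force: 29.4
F [-0.01  0.34 -1.69] M [ 0.13 -0.02  0.05] tcp [0.4343 0.3407 0.1115] t 9.35
time: 9.85
tcp_pos: [0.43, 0.3419, 0.0958]
orientation: [-180.0, -0.0, 164.0]
force: [-2.4, -3.6, 10.2]
opening: 0.256
gripper_force: 30.2
time: 10.43
tcp_pos: [0.4305, 0.3419, 0.0956]
orientation: [180.0, -0.0, 164.0]
force: [-0.3, 0.5, -0.4]
opening: 1.002
gripper_force: 0.0
time: 10.93
tcp_pos: [0.4312, 0.3434, 0.2556]
orientation: [179.7, 0.2, 164.0]
force: [1.1, 0.9, 0.1]
opening: 0.999
gripper_force: 0.0
blue [591.5   3.9] [ 94. 173.] 70.4
orange [539.5 309. ] [ 94. 173.] 74.5
shift [-246.  -282.5   15.1] w [0.006 0.004 0.069] | tcp [0.4315 0.3434 0.2555] rpy [179.69   0.27 163.97] F [0.72 0.91 2.17] t 10.98
```

View pics/t3.png

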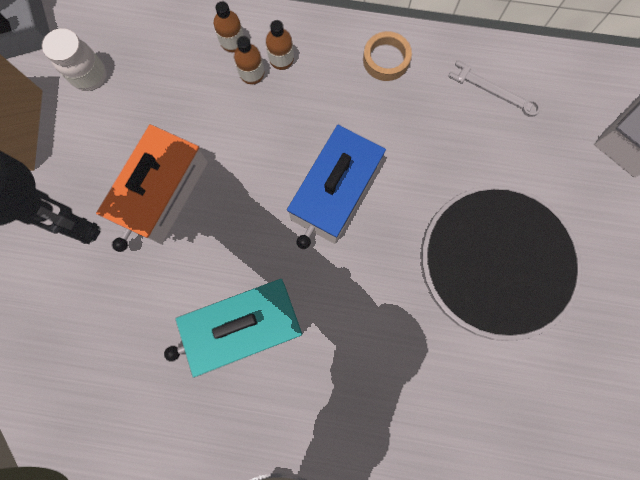

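The two totes stand flat and have not moved: blue lid at (337,182), orange lid at (148,180). The lift loads were blue 4.3 N and orange 1.7 N, so the blue tote is the full one. I go to its handle.

```bash
python3 -m pendant '[{"wx":0,"wy":0,"wz":0.069,"x":-246,"y":-282,"z":15,"jaw":100},{"wx":0,"wy":0,"wz":0.069,"x":-246,"y":-282,"z":15,"jaw":100},{"wx":0,"wy":0,"wz":0.069,"x":-246,"y":-282,"z":15,"jaw":100},{"wx":0,"wy":0,"wz":0.069,"x":-246,"y":-282,"z":15,"jaw":100},{"wx":0,"wy":0,"wz":0.069,"x":-246,"y":-282,"z":15,"jaw":100},{"wx":0,"wy":0,"wz":0.069,"x":-246,"y":-282,"z":15,"jaw":100},{"wx":0,"wy":0,"wz":0.069,"x":-246,"y":-282,"z":15,"jaw":100},{"wx":0,"wy":0,"wz":0.069,"x":-246,"y":-282,"z":15,"jaw":100}]'
python3 go.py .5915 .004 .21 159.9
```

```text
time: 11.65
tcp_pos: [0.5717, 0.0379, 0.2361]
orientation: [-180.0, -0.0, 160.0]
force: [2.1, 1.2, 0.5]
opening: 1.0
gripper_force: 0.0
shift [-30.2 -25.1  26.1] w [-0.001 -0.001  0.002] | tcp [0.5717 0.0379 0.2361] rpy [-1.7995e+02 -5.0000e-02  1.6001e+02] F [2.06 1.18 0.49] t 11.65
```

```bash
python3 -m pendant '[{"wx":0,"wy":0,"wz":0,"x":-30,"y":-25,"z":26,"jaw":100},{"wx":0,"wy":0,"wz":0,"x":-30,"y":-25,"z":26,"jaw":100},{"wx":0,"wy":0,"wz":0,"x":-30,"y":-25,"z":26,"jaw":100},{"wx":0,"wy":0,"wz":0,"x":-30,"y":-25,"z":26,"jaw":100}]'
python3 go.py .5915 .004 .155 159.9
python3 - <<'E'
from h import *
c=camera("side"); im=c["color"][...,::-1].copy()
for u in proj(c,[[.5915-.030,.004+.011,.108],[.5915+.030,.004-.011,.108]]): cv2.circle(im,tuple(int(v) for v in u.round()),1,(0,255,0),-1)
cv2.imwrite("pics/s4.png",cv2.resize(im[120:300,180:380],None,fx=3,fy=3))
E
```

```text
time: 11.98
tcp_pos: [0.5907, 0.0068, 0.21]
orientation: [180.0, -0.1, 160.0]
force: [-0.0, 1.1, -0.1]
opening: 1.004
gripper_force: 0.0
shift [-1.9 -2.4 55. ] w [ 0.    -0.002  0.002] | tcp [0.5907 0.0068 0.21  ] rpy [ 1.7998e+02 -1.4000e-01  1.6001e+02] F [-0.01  1.12 -0.09] t 11.98
```

View pics/s4.png

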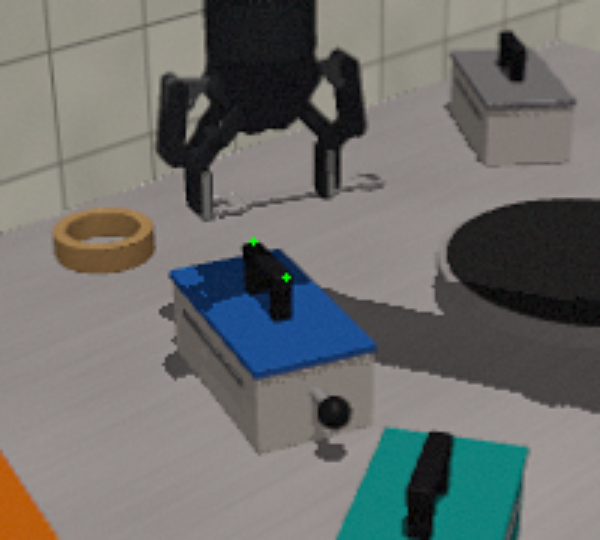

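The marks sit on the handle bar at (253,242) and (286,277), and the open fingers straddle it. I descend, grip, and lift.

```bash
python3 -m pendant '[{"wx":0,"wy":0,"wz":0,"x":-1,"y":-1.5,"z":20,"jaw":100},{"wx":0,"wy":0,"wz":0,"x":-1,"y":-1.5,"z":40,"jaw":100},{"wx":0,"wy":0,"wz":0,"x":-1,"y":-1.5,"z":52,"jaw":100},{"wx":0,"wy":0,"wz":0,"x":-1,"y":-1.5,"z":55,"jaw":100},{"wx":0,"wy":0,"wz":0,"x":-1,"y":-1.5,"z":55,"jaw":100}]' 60
python3 -m pendant '[{"wx":0,"wy":0,"wz":0,"x":0,"y":0,"z":0,"jaw":0},{"wx":0,"wy":0,"wz":0,"x":0,"y":0,"z":0,"jaw":0},{"wx":0,"wy":0,"wz":0,"x":0,"y":0,"z":0,"jaw":0},{"wx":0,"wy":0,"wz":0,"x":0,"y":0,"z":0,"jaw":0},{"wx":0,"wy":0,"wz":0,"x":0,"y":0,"z":0,"jaw":0},{"wx":0,"wy":0,"wz":0,"x":0,"y":0,"z":0,"jaw":0},{"wx":0,"wy":0,"wz":0,"x":0,"y":0,"z":0,"jaw":0},{"wx":0,"wy":0,"wz":0,"x":0,"y":0,"z":0,"jaw":0}]' 60
python3 -m pendant '[{"wx":0,"wy":0,"wz":0,"x":0,"y":0,"z":-5,"jaw":0},{"wx":0,"wy":0,"wz":0,"x":0,"y":0,"z":-15,"jaw":0},{"wx":0,"wy":0,"wz":0,"x":0,"y":0,"z":-35,"jaw":0},{"wx":0,"wy":0,"wz":0,"x":0,"y":0,"z":-60,"jaw":0},{"wx":0,"wy":0,"wz":0,"x":0,"y":0,"z":-80,"jaw":0},{"wx":0,"wy":0,"wz":0,"x":0,"y":0,"z":-95,"jaw":0},{"wx":0,"wy":0,"wz":0,"x":0,"y":0,"z":-100,"jaw":0},{"wx":0,"wy":0,"wz":0,"x":0,"y":0,"z":-100,"jaw":0}]' 60
python3 go.py .5093 -.2846 .255 120
```

```text
time: 12.45
tcp_pos: [0.5911, 0.006, 0.1559]
orientation: [-180.0, -0.1, 160.1]
force: [0.9, -0.5, 0.7]
opening: 1.001
gripper_force: 0.0
time: 13.12
tcp_pos: [0.5919, 0.0047, 0.1567]
orientation: [180.0, 0.0, 160.0]
force: [-1.0, 0.1, 4.9]
opening: 0.175
gripper_force: 60.5
time: 13.78
tcp_pos: [0.5919, 0.0048, 0.2573]
orientation: [180.0, 0.1, 160.0]
force: [0.8, 0.2, -8.1]
opening: 0.172
gripper_force: 59.2
shift [ -21.3 -300.2    2.2] w [0.001 0.001 0.698] | tcp [0.5919 0.0048 0.2573] rpy [1.7998e+02 8.0000e-02 1.6002e+02] F [ 0.81  0.16 -8.15] t 13.78
```

The wrist reads 8.1 N with the tote lifted, so the full tote is confirmed. I carry it to the turntable.

```bash
python3 -m pendant '[{"wx":0,"wy":0,"wz":0,"x":-1,"y":-12,"z":0,"jaw":0},{"wx":0,"wy":0,"wz":0,"x":-2,"y":-36,"z":0,"jaw":0},{"wx":0,"wy":0,"wz":0,"x":-5,"y":-70,"z":0,"jaw":0},{"wx":0,"wy":0,"wz":0,"x":-8,"y":-108,"z":0,"jaw":0},{"wx":0,"wy":0,"wz":0,"x":-11,"y":-148,"z":0,"jaw":0},{"wx":0,"wy":0,"wz":0,"x":-13,"y":-186,"z":0,"jaw":0},{"wx":0,"wy":0,"wz":0,"x":-16,"y":-220,"z":0,"jaw":0},{"wx":0,"wy":0,"wz":0,"x":-18,"y":-248,"z":0,"jaw":0}]' 60
python3 -m pendant '[{"wx":0,"wy":0,"wz":0,"x":-1,"y":-20,"z":0,"jaw":0},{"wx":0,"wy":0,"wz":0,"x":-2,"y":-35,"z":0,"jaw":0},{"wx":0,"wy":0,"wz":0,"x":-3,"y":-45,"z":0,"jaw":0},{"wx":0,"wy":0,"wz":0,"x":-3,"y":-51,"z":0,"jaw":0},{"wx":0,"wy":0,"wz":0,"x":-3,"y":-52,"z":0,"jaw":0},{"wx":0,"wy":0,"wz":0,"x":-3,"y":-52,"z":0,"jaw":0},{"wx":0,"wy":0,"wz":0,"x":-3,"y":-52,"z":0,"jaw":0}]' 60
python3 go.py .5093 -.2846 .1967 160
python3 - <<'E'
from h import *
c=camera("side"); cv2.imwrite("pics/s5.png",cv2.resize(c["color"][60:300,220:520,::-1],None,fx=2.4,fy=2.4))
E
```

```text
time: 14.45
tcp_pos: [0.5212, -0.2385, 0.2541]
orientation: [-179.9, -0.2, 159.8]
force: [0.8, -1.0, -8.9]
opening: 0.173
gripper_force: 59.2
time: 15.03
tcp_pos: [0.5094, -0.2828, 0.256]
orientation: [179.9, -0.0, 160.1]
force: [0.4, 0.5, -8.5]
opening: 0.175
gripper_force: 59.2
shift [-0.5 -1.8 59.3] w [ 0.001 -0.     0.002] | tcp [ 0.5094 -0.2828  0.256 ] rpy [ 1.7994e+02 -2.0000e-02  1.6014e+02] F [ 0.42  0.46 -8.5 ] t 15.03
```

View pics/s5.png

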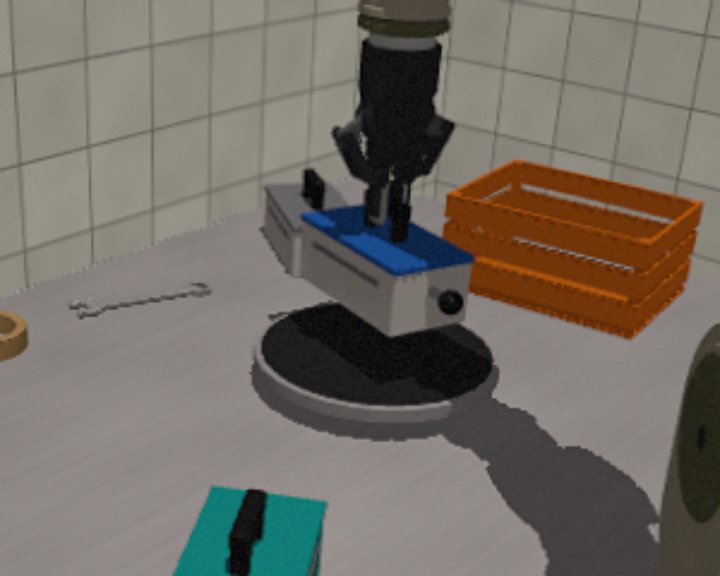

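The tote hangs level above the turntable disc, with the lid around (390,240). I lower it gently.

```bash
python3 -m pendant '[{"wx":0,"wy":0,"wz":0,"x":0,"y":-1,"z":6,"jaw":0},{"wx":0,"wy":0,"wz":0,"x":0,"y":-1,"z":15,"jaw":0},{"wx":0,"wy":0,"wz":0,"x":0,"y":-1,"z":25,"jaw":0},{"wx":0,"wy":0,"wz":0,"x":0,"y":-1,"z":34,"jaw":0},{"wx":0,"wy":0,"wz":0,"x":0,"y":-1,"z":42,"jaw":0},{"wx":0,"wy":0,"wz":0,"x":0,"y":-1,"z":48,"jaw":0},{"wx":0,"wy":0,"wz":0,"x":0,"y":-1,"z":52,"jaw":0},{"wx":0,"wy":0,"wz":0,"x":0,"y":-1,"z":54,"jaw":0}]' 60
python3 -m pendant '[{"wx":0,"wy":0,"wz":0,"x":0,"y":0,"z":1,"jaw":0},{"wx":0,"wy":0,"wz":0,"x":0,"y":0,"z":2,"jaw":0},{"wx":0,"wy":0,"wz":0,"x":0,"y":0,"z":3,"jaw":0},{"wx":0,"wy":0,"wz":0,"x":0,"y":0,"z":4,"jaw":0},{"wx":0,"wy":0,"wz":0,"x":0,"y":0,"z":4,"jaw":0},{"wx":0,"wy":0,"wz":0,"x":0,"y":0,"z":4,"jaw":0}]' 60
```

```text
time: 15.75
tcp_pos: [0.5083, -0.2853, 0.2013]
orientation: [180.0, -0.1, 160.0]
force: [0.3, -0.6, -8.5]
opening: 0.172
gripper_force: 59.2
time: 16.25
tcp_pos: [0.5086, -0.2854, 0.1983]
orientation: [180.0, 0.0, 160.0]
force: [0.8, 0.7, -8.4]
opening: 0.17
gripper_force: 59.2
```

```bash
python3 -m pendant '[{"wx":0,"wy":0,"wz":0,"x":0,"y":0,"z":0.5,"jaw":0},{"wx":0,"wy":0,"wz":0,"x":0,"y":0,"z":1,"jaw":0},{"wx":0,"wy":0,"wz":0,"x":0,"y":0,"z":1.5,"jaw":0},{"wx":0,"wy":0,"wz":0,"x":0,"y":0,"z":1.5,"jaw":0}]' 60
python3 -m pendant '[{"wx":0,"wy":0,"wz":0,"x":0,"y":0,"z":0.5,"jaw":0},{"wx":0,"wy":0,"wz":0,"x":0,"y":0,"z":1,"jaw":0},{"wx":0,"wy":0,"wz":0,"x":0,"y":0,"z":1,"jaw":0},{"wx":0,"wy":0,"wz":0,"x":0,"y":0,"z":1,"jaw":0}]' 60
```

```text
time: 16.58
tcp_pos: [0.5086, -0.2854, 0.1968]
orientation: [-180.0, 0.0, 160.0]
force: [-0.4, 0.2, -6.9]
opening: 0.172
gripper_force: 59.4
time: 16.92
tcp_pos: [0.5086, -0.2853, 0.1967]
orientation: [-180.0, 0.0, 160.0]
force: [-4.5, 1.1, 1.9]
opening: 0.174
gripper_force: 60.8
```

The turntable now bears the tote, so I release, retreat and check.

```bash
python3 -m pendant '[{"wx":0,"wy":0,"wz":0,"x":0,"y":0,"z":0,"jaw":100},{"wx":0,"wy":0,"wz":0,"x":0,"y":0,"z":0,"jaw":100},{"wx":0,"wy":0,"wz":0,"x":0,"y":0,"z":0,"jaw":100},{"wx":0,"wy":0,"wz":0,"x":0,"y":0,"z":0,"jaw":100},{"wx":0,"wy":0,"wz":0,"x":0,"y":0,"z":0,"jaw":100},{"wx":0,"wy":0,"wz":0,"x":0,"y":0,"z":0,"jaw":100},{"wx":0,"wy":0,"wz":0,"x":0,"y":0,"z":0,"jaw":100},{"wx":0,"wy":0,"wz":0,"x":0,"y":0,"z":0,"jaw":100}]'
python3 -m pendant '[{"wx":0,"wy":0,"wz":0,"x":0,"y":0,"z":-8,"jaw":100},{"wx":0,"wy":0,"wz":0,"x":0,"y":0,"z":-25,"jaw":100},{"wx":0,"wy":0,"wz":0,"x":0,"y":0,"z":-50,"jaw":100},{"wx":0,"wy":0,"wz":0,"x":0,"y":0,"z":-80,"jaw":100},{"wx":0,"wy":0,"wz":0,"x":0,"y":0,"z":-100,"jaw":100},{"wx":0,"wy":0,"wz":0,"x":0,"y":0,"z":-110,"jaw":100},{"wx":0,"wy":0,"wz":0,"x":0,"y":0,"z":-110,"jaw":100},{"wx":0,"wy":0,"wz":0,"x":0,"y":0,"z":-110,"jaw":100}]'
python3 - <<'E'
from h import *
c=camera("side"); cv2.imwrite("pics/s6.png",c["color"][...,::-1])
E
```

```text
time: 17.58
tcp_pos: [0.5086, -0.2854, 0.1957]
orientation: [180.0, 0.0, 160.0]
force: [-0.4, -0.0, -0.2]
opening: 1.004
gripper_force: 0.0
time: 18.25
tcp_pos: [0.5085, -0.2854, 0.3054]
orientation: [-180.0, 0.0, 160.0]
force: [-0.4, 0.8, -0.3]
opening: 0.998
gripper_force: 0.0
```

View pics/s6.png

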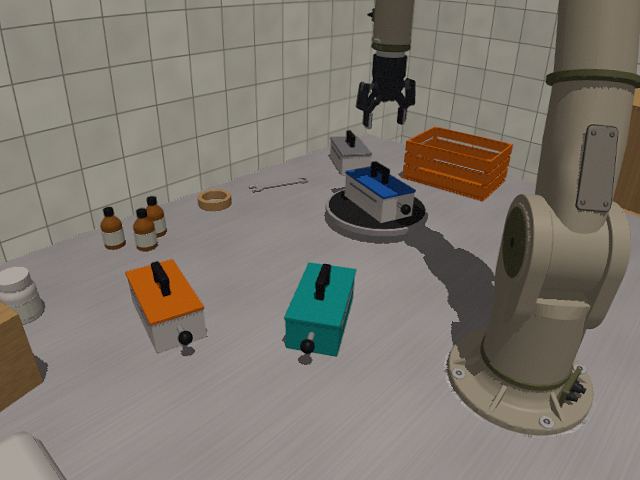

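The blue tote stands upright in the middle of the turntable at (378,195), the orange one is still in place at (165,305), and the gripper is clear of both.

```bash
python3 -c "
from cell import *
print(sign_off())"
```

```text
the job is handed in; nothing more can be done
None
```

The blue-lidded tote was the full one (about 4.3 N to raise its knob, against 1.7 N for the orange); it now stands released in the middle of the turntable, the orange tote is where it started, and the job is handed in at about 18 s, with no verdict returned.

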